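# Hang the amber door back on the specimen cabinet

## Task

The amber lift-off door of the small white specimen cabinet has been washed and stands in the draining rack. Hang it back on the cabinet: lower both of its knuckles together, right down onto the two hinge pins, before letting go; it may be left standing open at any angle. Leave the white shelf panel in the rack and the specimen jar where they are.

Things in the scene. Friction and masses are not known exactly. Their poses are not given: they have to be found in the camera images.
- door_mid (a point): Centre of the amber plastic door, upright in a rack slot (slot walls end 45 mm below this point). Leaf 180 mm wide (x), 12 thick (y), 150 tall (z up), 0.4 kg, balanced when pinched at mid-width of its top edge. Two dark steel knuckles (rings 18 high, 32 outside, 24 bore) on the -x edge, one above the other: upright axis at x -108 mm, y 0; undersides at z -55 and z +40.
- top_pin (a point): Upper hinge pin's seat (centre of its 34 mm shoulder, 10 thick), where the upper knuckle's underside rests. Pin 30 mm tall, 20 thick for 8, tapering to 4. Lower pin alike, 95 mm straight below: enter sideways, knuckles 35-60 mm above seats, then lower. Axes turn with the white fixed cabinet: open face looks to -y, 24 mm behind the pins; body x -215 to -12, 175 tall. Free room to -y; door swings.
- panel_mid (a point): Centre of a plain white shelf panel without knuckles, 180 x 12 x 110 mm tall, upright in the rack's other slot, parallel to the door and 100 mm from it; its top is 120 mm above the bench. Not to be moved.
- jar_mid (a point): Centre of a specimen jar with a white lid, 72 mm across, 90 mm tall, standing on the bench between rack and cabinet, on the robot's side. Not to be moved.
Not all that is in view belongs to the job. Leave any blue look-alike of the part that bears door_mid alone.

How it is judged:
By the outcome, as a careful person would: the job done as asked, in the order asked, and still so for the second after the job is handed in, with the robot touching nothing.
It also fails if it takes over 42 s, if anything falls off the work surface, if the arm or the gripper's body presses on something with over 40 N, if the wrist force passes 120 N, or if a joint passes its speed limit or range.

## Robot

A 6-joint arm with a two-finger parallel gripper is mounted at the origin on the work surface. World frame = base frame: x ahead of the robot, y to its left, z up, the work surface at z = 0. Lengths are in m, angles in degrees, forces in N, time in s.
With the tool pointing down it reaches from about 0.35 to 0.875 m from the base axis. Payload 4.2 kg.
Tool frame: the origin (TCP) lies midway between the tips of the shut fingers; the grasp point (between the pads) lies 19 mm behind it; z points along the fingers, x is the direction in which the jaws open and shut, and the axes are right-handed (so a half turn about z gives the same grasp; the last joint's range is limited). The gripper opens to 87 mm and grips with 3 to 60 N. Pads are 19 mm wide; open, the fingers measure 117 mm over their backs; the gripper's body (75 mm by 190 mm) begins 51 mm behind the grasp point.
Start: joints at [83.686, 22.042, 0.453, 0, -68.411, -14.817], TCP at [0.225, 0.583, 0.195] pointing down, gripper open.
Joint ranges: [-179.83, 179.83], [-69.29, 118.12], [-61.27, 80.66], [-181.25, 117.63], [-171.15, -9.14], [-177.46, 177.46]. Speed limits (degrees/s): [159.86, 159.86, 180, 180, 180, 180].

## Interface

Orientations are given as a 3x3 rotation matrix whose columns are the frame's x, y, z axes.
In Python, from station import sense, capture, finish_job, find_in gives the robot as it stands.
- The arm moves only by the shell command python3 -m creep 'ROWS'. ROWS is JSON, a list of rows, each a list of 7 numbers: the shift along the tool's x, y, z in mm, then the turn, a rotation vector about the tool's x, y, z in degrees, then the opening, from 0 (shut) to 1 (fully open). A call has exactly 10 rows; each row shifts and turns the commanded pose from where the row before left it, along the tool's axes as they then stand; what a row does not reach is not made up. A row lasts 1/8 s, in which the tool goes at most 62.5 mm and 10.7 degrees, less where a joint would pass 70% of its speed; a pose out of reach is approached as far as the arm can. A call with a gripper value outside its range is refused whole. The fingers move at their own pace and stop on an object; the grip force is fixed at half the most. Time passes only in rows, so rows that do not move let the fingers close, or fill a call up. It gives the time, the measured TCP pose, the force and the opening at its end, in the units of the state.
- sense(): the state, without advancing time (a new reading comes with each control period).
- capture(name): name is "scene" or "top" or "wrist"; returns a dict with "color" (420x560x3 uint8, blue, green, red), "vertical_fov" (degrees; the focal length in pixels is half the picture's height over the tangent of half this angle, whatever the lens; pixels are square), "cx", "cy" (the principal point, pixels), "R" (3x3) and "t" (3): a world point X has camera coordinates R X + t. Camera axes: x right, y down, z forward; pixel columns grow to the right and rows downward; lengths in m; the calibration is good to about 2 mm. A picture is of the moment at which its call begins. There is no depth.
- finish_job(): hands the job in, once; it reports no verdict.
Trained networks look in the newest picture that a camera, given by its name, has taken for a name from the list of things; names that differ only in an ending like _2 or _b are one class to them, and where a whole thing is asked for, a point or a joint stands for the part that bears it (a point fixed in the world has none). Each returns a list of dicts, best first, with "p" (0 to 1); they miss things now and then, are a little off and sometimes report something else, mostly with a low value. They report only what shows in the picture. A call takes as long as a camera call. They do not tell look-alikes from the thing itself.
- find_in(camera, name): "xy" ([column, row] in pixels, amid what is visible of it).
The state is a dict: "time_s": time; "joints": joint angles; "joint_velocities": joint speeds; "effort": joint torques, N m; "tcp_pos": TCP position; "ee_rot": TCP orientation; "wrist_force": force on the tool from outside, world axes, zero at the start; "moment": the same for the moment, N m; "gripper_width": opening from 0.0 (shut) to 1.0 (fully open).
Only numpy, scipy, OpenCV 4.12 (cv2) and the standard library are available. Lean on these libraries where they do the work, as an engineer would, in place of code of your own. Each camera call takes 0.05 s, during which the arm holds its last target. There are 200 camera calls.

## Working session

There is one attempt and no reset: what is moved stays moved. The work goes in short steps, Python scripts to look and compute and a shell command to move; the robot and the scene stay as the last step left them, time stands still between calls to the robot, and variables do not carry over. Pictures are saved under pics/ and viewed, about 8 in all and at most 12, crops included, and the job is handed in when it is done.

```bash
mkdir -p pics
cat > h.py <<'E'
from station import sense,capture,finish_job,find_in
import numpy as np,cv2
def K(c):
    f=c["color"].shape[0]/2/np.tan(np.radians(c["vertical_fov"])/2); return f
def proj(c,X):
    p=np.array(c["R"])@np.array(X,float)+np.array(c["t"]); f=K(c)
    return np.array([c["cx"]+f*p[0]/p[2],c["cy"]+f*p[1]/p[2]])
def ray(c,uv):
    f=K(c);R=np.array(c["R"]);t=np.array(c["t"])
    d=R.T@np.array([(uv[0]-c["cx"])/f,(uv[1]-c["cy"])/f,1]); return -R.T@t,d/np.linalg.norm(d)
def atz(c,uv,z):
    o,d=ray(c,uv); return o+d*(z-o[2])/d[2]
def tri(cs,uvs):
    A=0;b=0
    for c,u in zip(cs,uvs):
        o,d=ray(c,u);P=np.eye(3)-np.outer(d,d);A=A+P;b=b+P@o
    return np.linalg.solve(A,b)
E
python3 - <<'E'
from h import *
ims=[]
for n in ["scene","top","wrist"]:
    c=capture(n); cv2.imwrite(f"pics/{n}0.png",c["color"]); print(n,c["vertical_fov"],c["cx"],c["cy"],np.round(c["R"],3).tolist(),np.round(c["t"],3))
    for k in ["door_mid","top_pin","panel_mid","jar_mid"]:
        print(k,[(np.round(r["xy"],0).tolist(),round(r["p"],2)) for r in find_in(n,k)])
print(sense())
E
```

```text
scene 42.22333835033125 284.3940157487082 216.37281351866875 [[-0.527, 0.849, -0.02], [0.568, 0.335, -0.752], [-0.632, -0.408, -0.659]] [ 0.366 -0.199  1.979]
door_mid [([243.0, 149.0], 0.83), ([291.0, 326.0], 0.82), ([217.0, 200.0], 0.66), ([171.0, 237.0], 0.57)]
top_pin [([399.0, 271.0], 0.58), ([218.0, 198.0], 0.35)]
panel_mid [([240.0, 186.0], 0.94)]
jar_mid [([325.0, 219.0], 0.96)]
top 48.95295398090063 281.0877065869073 212.26177910428663 [[0.014, -1.0, -0.002], [-0.991, -0.014, -0.131], [0.131, 0.004, -0.991]] [-0.103  0.551  1.438]
door_mid [([356.0, 141.0], 0.88), ([388.0, 304.0], 0.82), ([218.0, 122.0], 0.79), ([361.0, 200.0], 0.74)]
top_pin [([161.0, 207.0], 0.78)]
panel_mid [([358.0, 239.0], 0.72)]
jar_mid [([262.0, 249.0], 0.88)]
wrist 61.26124236327375 280.7348561229791 208.04736525827798 [[-0.36, -0.933, 0.001], [-0.889, 0.344, 0.303], [-0.283, 0.108, -0.953]] [ 0.624 -0.037  0.391]
door_mid []
top_pin []
panel_mid []
jar_mid []
{'time_s': 0.75, 'joints': array([ 8.36865905e+01,  2.20392338e+01,  4.51910094e-01, -6.51070099e-04,
       -6.84103302e+01, -1.48196203e+01]), 'joint_velocities': array([-0.00166952, -0.07949304,  0.07354814, -0.00569191, -0.05990812,
       -0.04261003]), 'effort': array([-3.61462671e-04, -3.90372992e+01,  1.87601513e+01,  4.22385469e+00,
        1.55746378e-02, -2.09443863e-05]), 'tcp_pos': array([0.22526947, 0.5829643 , 0.19476928]), 'ee_rot': array([[-3.60538475e-01, -9.32744342e-01, -5.99911027e-06],
       [-9.32744341e-01,  3.60538475e-01,  4.18614175e-05],
       [-3.68830903e-05,  2.06882878e-05, -9.99999999e-01]]), 'wrist_force': array([-0.74015386,  0.05590941, -0.21063915]), 'moment': array([-0.00918026,  0.00676717, -0.01528909]), 'gripper_width': 0.9976757061633418}
```

Run:
```python
from h import *
a=cv2.imread("pics/scene0.png")[90:380,110:510];cv2.imwrite("pics/s1.png",cv2.resize(a,None,fx=2,fy=2,interpolation=2))
a=cv2.imread("pics/top0.png")[90:350,80:460];cv2.imwrite("pics/t1.png",cv2.resize(a,None,fx=2.1,fy=2.1,interpolation=2))
```

```text
(no output)
```

View pics/s1.png

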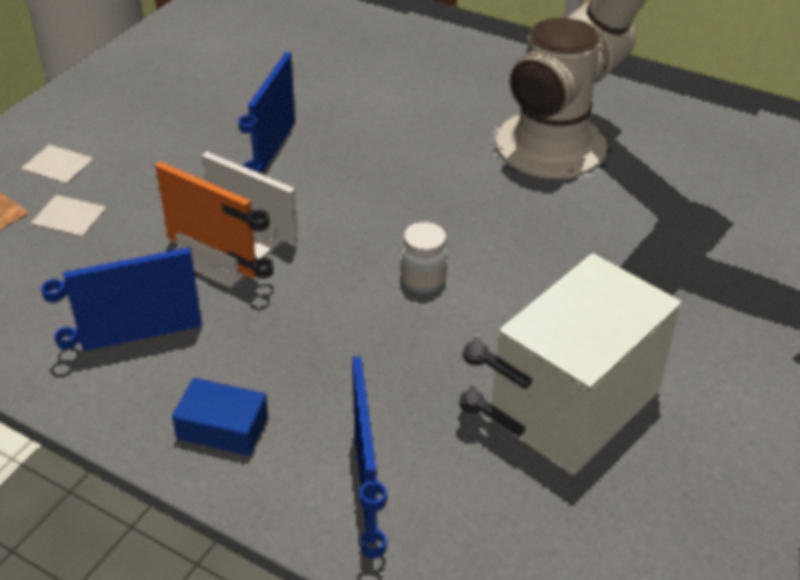

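View pics/t1.png

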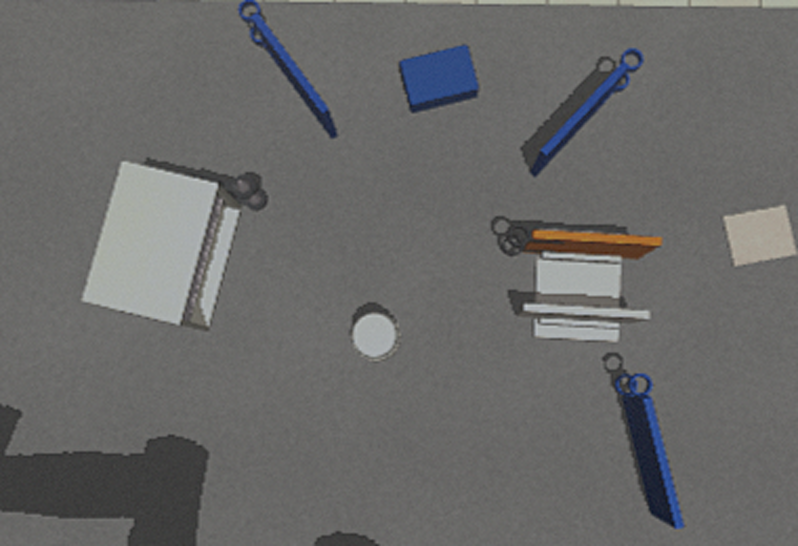

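The scene view shows the amber door at about (217,200), with its dark knuckles at (240,200) and (242,223). The blue look-alikes are at (243,149), (171,237) and (291,326), plus a blue block at (220,298). The white panel is at (240,186), the jar at (325,219), and the pins at about (347,264) and (346,288).

In the top view the amber door is at (363,204), with blue look-alikes at (388,304), (356,141) and (218,122). I choose the amber one at scene (217,200). Next is one close crop to check that choice and read the features.

Run:
```python
from h import *
S=cv2.imread("pics/scene0.png");T=cv2.imread("pics/top0.png")
def crop(im,x,y,w,h,s):
    a=cv2.resize(im[y:y+h,x:x+w],None,fx=s,fy=s,interpolation=cv2.INTER_CUBIC)
    for i in range(0,w,10):
        cv2.line(a,(i*s,0),(i*s,6),(0,255,0),1); cv2.putText(a,str(x+i),(i*s,16),0,.32,(0,255,0),1)
    for i in range(10,h,10):
        cv2.line(a,(0,i*s),(6,i*s),(0,255,0),1); cv2.putText(a,str(y+i),(8,i*s+4),0,.32,(0,255,0),1)
    return a
A=np.hstack([crop(S,180,165,80,60,5),crop(S,325,245,80,60,5)])
B=np.hstack([crop(T,315,175,80,60,5),crop(T,160,160,80,60,5)])
cv2.imwrite("pics/z.png",np.vstack([A,B]))
for im,n in ((S,"s"),(T,"t")):
    h=cv2.cvtColor(im,cv2.COLOR_BGR2HSV);m=((h[...,0]<18)&(h[...,1]>150)&(h[...,2]>40)).astype(np.uint8)
    k,l,st,ce=cv2.connectedComponentsWithStats(m)
    print(n,[(st[i].tolist()) for i in range(1,k) if st[i][4]>60])
```

```text
s [[175, 0, 163, 92, 6457], [158, 43, 18, 31, 380], [188, 171, 49, 50, 1354]]
t [[333, 200, 62, 13, 339]]
```

View pics/z.png

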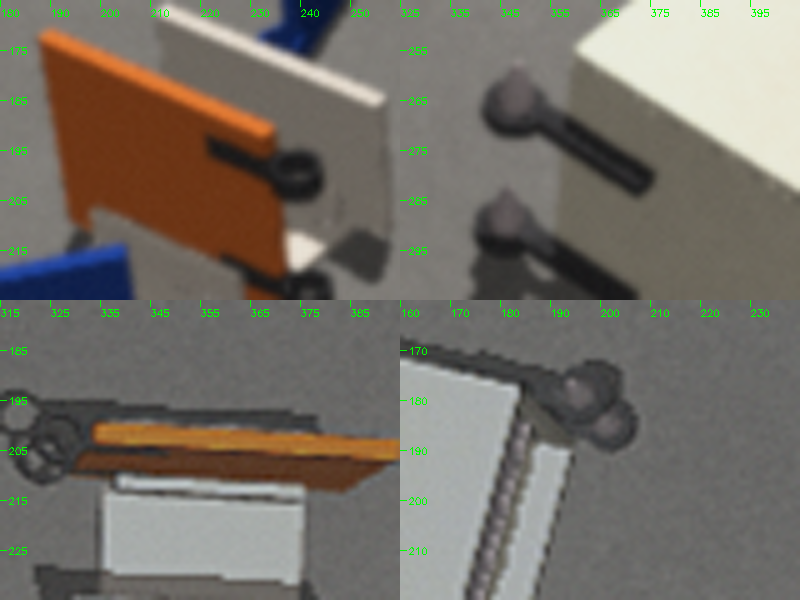

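The crop confirms the amber leaf has two dark knuckles. In the scene view they are at about (239,200) and (242,224), and in the top view at (327,202) and (324,207). The hinge pins are tip-up at scene (348.6,259) and (346.4,283). In the top view their shoulders are at about (199,178) and (203,185). Next I fit the poses.

```bash
cat > fit.py <<'E'
from h import *
from scipy.optimize import least_squares
cs={n:capture(n) for n in("scene","top")}
def solve(f,obs,x0,nm):
    r=lambda p:np.concatenate([proj(cs[c],f(p,L))-uv for c,L,uv in obs])
    s=least_squares(r,x0,loss="soft_l1"); print(nm,np.round(s.x,4)); 
    for (c,L,uv),e in zip(obs,r(s.x).reshape(-1,2)): print("  ",c,L,np.round(e,1))
    return s.x
def fd(p,L):
    c,s=np.cos(p[3]),np.sin(p[3]); return [p[0]+c*L[0]-s*L[1],p[1]+s*L[0]+c*L[1],p[2]+L[2]]
if __name__=="__main__":
    w,t,h=.09,.006,.075
    solve(fd,[("scene",(w,t,h),(188,171)) ,("scene",(-w,t,h),(234,192.6)),("scene",(-w,-t,h),(234.8,190)),
     ("scene",(-.108,0,.049),(239.4,199.6)),("scene",(-.108,0,-.046),(242,224.4)),
     ("top",(-w,t,h),(334,200)),("top",(-w,-t,h),(334,203.5)),("top",(w,t,h),(395.2,202.9)),("top",(w,-t,h),(394.5,207)),
     ("top",(-.108,0,.049),(327,202)),("top",(-.108,0,-.046),(323.6,207))],[.6,-.3,.085,-1.57],"door")
    fp=lambda p,L:np.array(p)+L
    solve(fp,[("scene",(0,0,-.003),(348.2,266.2)),("scene",(0,0,.028),(348.6,259)),("scene",(0,0,-.098),(345.8,290)),("scene",(0,0,-.067),(346.4,283)),
     ("top",(0,0,-.002),(199,177.5)),("top",(0,0,-.097),(203,185))],[.6,.2,.13],"pin")
    c=cs["top"]; print("jar",atz(c,(262,249),.09),"panelTopUV",proj(c,[.5,-.25,.12]))
    for n in ("scene","top"):
        find_in
E
python3 fit.py
```

```text
door [ 0.5664 -0.3394  0.0807 -1.6196]
   scene (0.09, 0.006, 0.075) [-0.6  1.2]
   scene (-0.09, 0.006, 0.075) [-1.4 -0.5]
   scene (-0.09, -0.006, 0.075) [ 0.3 -0.1]
   scene (-0.108, 0, 0.049) [-0.1  0.3]
   scene (-0.108, 0, -0.046) [-0.4 -0.9]
   top (-0.09, 0.006, 0.075) [-0.4 -0.5]
   top (-0.09, -0.006, 0.075) [-0.6  0. ]
   top (0.09, 0.006, 0.075) [-0.4  0.4]
   top (0.09, -0.006, 0.075) [0.2 0.3]
   top (-0.108, 0, 0.049) [-0.4  0.5]
   top (-0.108, 0, -0.046) [ 0.1 -0. ]
pin [0.64   0.1645 0.1196]
   scene (0, 0, -0.003) [-0.8  0.4]
   scene (0, 0, 0.028) [-0.5 -0.7]
   scene (0, 0, -0.098) [-0.3  0.5]
   scene (0, 0, -0.067) [-0.3 -0.1]
   top (0, 0, -0.002) [-2.8  1.6]
   top (0, 0, -0.097) [-1.4  0. ]
jar [ 0.43175764 -0.03886665  0.09      ] panelTopUV [332.39698678 226.68266771]
```

```bash
python3 -m creep '[[0,0,-60,0,0,0,1],[0,0,-60,0,0,0,1],[20,-35,-40,0,0,0,1],[30,-53,0,0,0,0,1],[30,-53,0,0,0,0,1],[30,-53,0,0,0,0,1],[30,-53,0,0,0,0,1],[30,-53,0,0,0,0,1],[30,-53,0,0,0,0,1],[30,-53,0,0,0,0,1]]'
```

```text
time_s: 2.1
tcp_pos: [0.522, 0.2204, 0.3551]
ee_rot: [[-0.36, -0.933, 0.001], [-0.933, 0.36, 0.0], [-0.001, -0.0, -1.0]]
wrist_force: [0.9, 1.4, -0.3]
gripper_width: 1.001
```

```bash
python3 -m creep '[[32,-47,0,0,0,0,1],[32,-47,0,0,0,0,1],[32,-47,0,0,0,0,1],[0,0,0,0,0,10.2,1],[0,0,0,0,0,10.2,1],[0,0,0,0,0,10.2,1],[0,0,0,0,0,10.2,1],[0,0,0,0,0,10.2,1],[0,0,0,0,0,10.2,1],[0,0,0,0,0,10.2,1]]'
python3 - <<'E'
from h import *
s=sense();print(s["tcp_pos"],np.round(s["ee_rot"],3).tolist())
c=capture("wrist");a=c["color"];cv2.imwrite("pics/w1.png",a)
for P in ([.64,.1645,.1196],[.64,.1645,.0246],[.64,.1645,.1496],[.5717,-.2315,.14]): print(proj(c,P))
t=capture("top");u=t["color"][150:210,160:240];
cv2.imwrite("pics/w1b.png",np.vstack([cv2.resize(a,(800,600))]))
np.savez("w1.npz",**{k:c[k] for k in c})
E
```

```text
time_s: 3.35
tcp_pos: [0.6179, 0.0817, 0.3547]
ee_rot: [[-0.999, 0.05, -0.0], [0.05, 0.999, 0.0], [0.0, 0.0, -1.0]]
wrist_force: [0.8, -1.3, 1.1]
gripper_width: 1.003
[0.61792763 0.08168545 0.35474156] [[-0.999, 0.05, -0.0], [0.05, 0.999, 0.0], [0.0, 0.0, -1.0]]
[266.31392458 232.85346005]
[268.66586256 210.07400881]
[265.36357646 242.05795813]
[ 314.57859769 -177.43316816]
```

View pics/w1b.png

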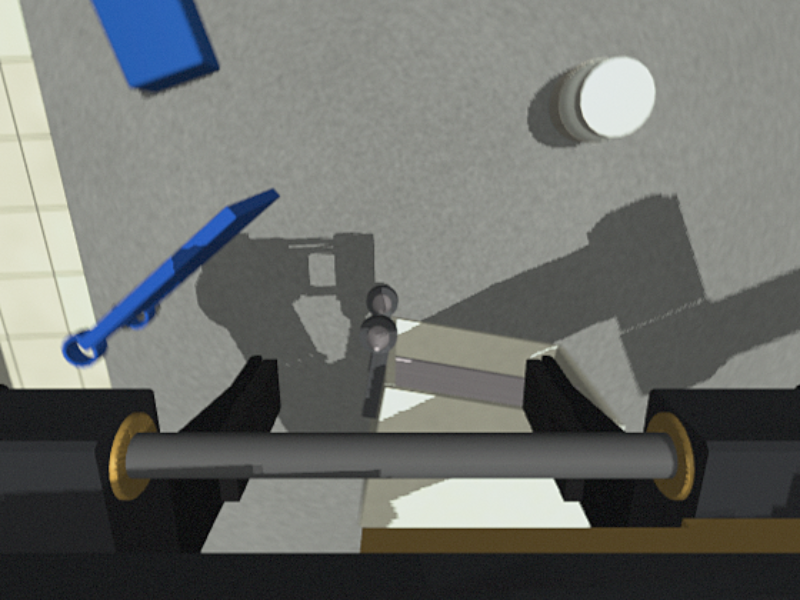

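In the wrist view the upper pin's shoulder is at (264.6,232.4) and the lower at (266.7,209.3). The fit predicted (266.3,232.9) and (268.7,210.1), so the pin is good to about 2 mm at (0.6415,0.164,0.12). Next I go above the door.

```bash
python3 -m creep '[[4,-60,0,0,0,0,1],[4,-60,0,0,0,0,1],[4,-60,0,0,0,0,1],[4,-60,0,0,0,0,1],[4,-60,0,0,0,0,1],[4,-60,25,0,0,0,1],[4,-60,25,0,0,0,1],[2,-3,25,0,0,0,1],[0,0,0,0,0,0,1],[0,0,0,0,0,0,1]]'
python3 - <<'E'
from h import *
from fit import fd
c=capture("wrist");a=cv2.resize(c["color"],(800,600))
p=[.5664,-.3394,.0807,-1.6196]
for z in (.0807,):
  for L in [(s*.09,t*.006,.075) for s in(-1,1) for t in (-1,1)]+[(-.108,0,.049),(-.108,0,-.046)]:
    q=proj(c,fd(p,L))*800/560; print(L,q.round(1)); cv2.circle(a,tuple(int(v) for v in q),3,(0,255,0),1)
cv2.imwrite("pics/w2.png",a)
t=capture("top")
print([atz(t,uv,.15).round(3) for uv in ((199,95),(240,154))], sense()["tcp_pos"])
E
```

```text
time_s: 4.7
tcp_pos: [0.5706, -0.3346, 0.2833]
ee_rot: [[-0.999, 0.042, 0.002], [0.042, 0.999, -0.001], [-0.002, -0.001, -1.0]]
wrist_force: [-0.8, -0.4, 0.7]
gripper_width: 0.999
(-0.09, -0.006, 0.075) [414.7 390.8]
(-0.09, 0.006, 0.075) [397.4 390.6]
(0.09, -0.006, 0.075) [419.3 116.7]
(0.09, 0.006, 0.075) [399.  116.5]
(-0.108, 0, 0.049) [405.6 395.7]
(-0.108, 0, -0.046) [405.  346.3]
[array([0.895, 0.16 , 0.15 ]), array([0.712, 0.03 , 0.15 ])] [ 0.57062478 -0.33415348  0.28333987]
```

View pics/w2.png

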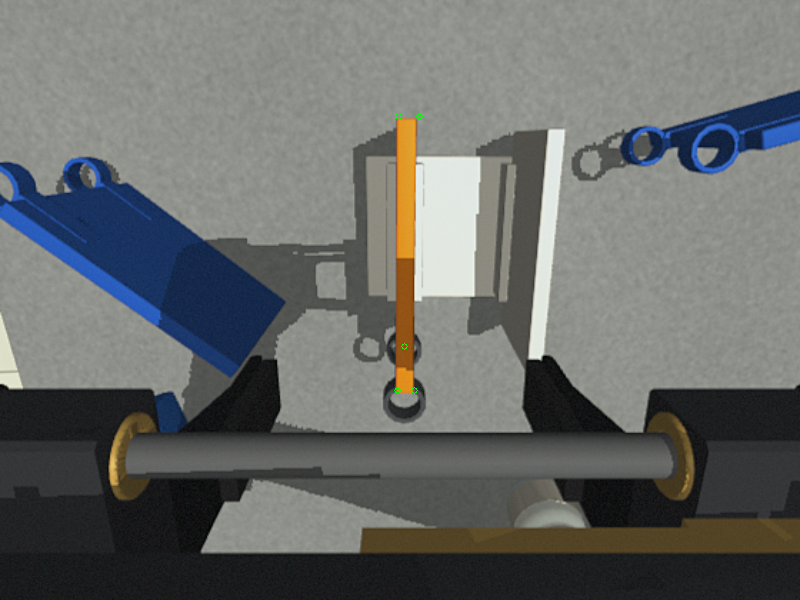

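The wrist view shows the leaf from (406,119) to (404,394) and the upper ring at (404,401), in 800-px coordinates. That is within 2–3 mm of the fit and centred between the fingers at x≈402. The panel at (548,240) is clear of the right finger. Next I descend and grip.

```bash
python3 -m creep '[[2,-3,30,0,0,0,1],[0,0,30,0,0,0,1],[0,0,30,0,0,0,1],[0,0,30,0,0,0,1],[0,0,20,0,0,0,1],[0,0,16,0,0,0,1],[0,0,0,0,0,0,0],[0,0,0,0,0,0,0],[0,0,0,0,0,0,0],[0,0,0,0,0,0,0]]'
```

```text
time_s: 6.15
tcp_pos: [0.5681, -0.3378, 0.1266]
ee_rot: [[-0.999, 0.044, 0.001], [0.044, 0.999, -0.0], [-0.001, -0.0, -1.0]]
wrist_force: [-0.1, -0.4, 0.1]
gripper_width: 0.629
```

```bash
python3 -m creep '[[0,0,0,0,0,0,0],[0,0,0,0,0,0,0],[0,0,0,0,0,0,0],[0,0,0,0,0,0,0],[0,0,0,0,0,0,0],[0,0,0,0,0,0,0],[0,0,0,0,0,0,0],[0,0,0,0,0,0,0],[0,0,0,0,0,0,0],[0,0,-5,0,0,0,0]]'
```

```text
time_s: 7.4
tcp_pos: [0.5666, -0.3369, 0.1292]
ee_rot: [[-0.999, 0.045, -0.003], [0.045, 0.999, 0.002], [0.003, 0.002, -1.0]]
wrist_force: [0.8, 0.4, -5.2]
gripper_width: 0.133
```

```bash
python3 -m creep '[[0,0,-15,0,0,0,0],[0,0,-20,0,0,0,0],[0,0,-12,0,0,0,0],[-8,40,0,0,0,0,0],[-8,45,0,0,0,0,0],[-8,45,0,0,0,0,0],[-8,45,0,0,0,0,0],[-8,45,0,0,0,0,0],[-8,30,0,0,0,0,0],[0,0,0,0,0,0,0]]'
python3 - <<'E'
from h import *
c=capture("wrist");cv2.imwrite("pics/w3.png",cv2.resize(c["color"],(800,600)));s=sense();print(s["tcp_pos"],np.round(s["ee_rot"],4).tolist(),s["wrist_force"],s["moment"])
E
```

```text
time_s: 8.65
tcp_pos: [0.6273, -0.0875, 0.1779]
ee_rot: [[-0.999, 0.041, 0.0], [0.041, 0.999, 0.001], [-0.0, 0.001, -1.0]]
wrist_force: [-0.6, -0.9, -4.1]
gripper_width: 0.13
[ 0.62659685 -0.08908063  0.17785232] [[-0.9991, 0.0422, -0.0009], [0.0422, 0.9991, -0.0003], [0.0009, -0.0003, -1.0]] [-0.8354657  -1.06763961 -4.74431713] [-0.16085863  0.01811215  0.00152966]
```

View pics/w3.png

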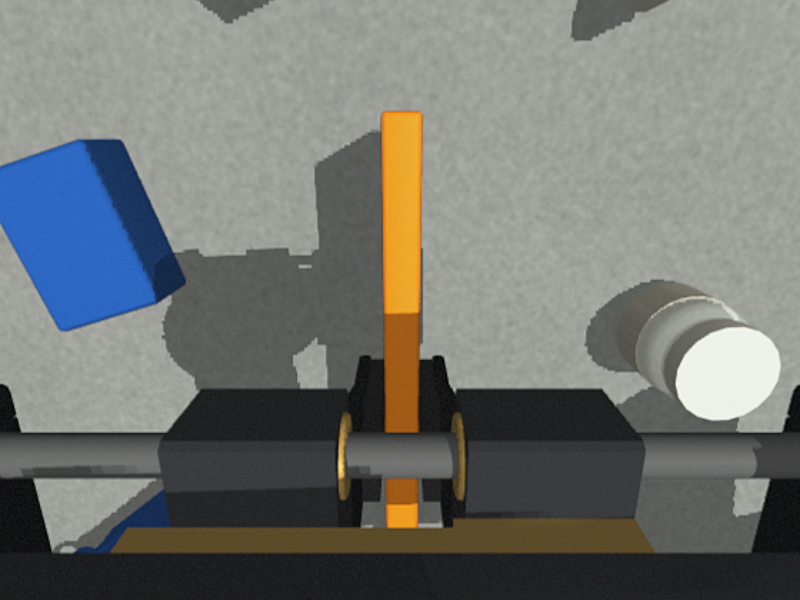

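The wrist view shows the door held squarely: the leaf is centred at u≈402 with its far top edge at v≈111. The knuckles are hidden behind the gripper. Next I compute the hinge position from the far edge and check it in the two fixed cameras.

Run:
```python
from fit import *
from h import *
c=capture("wrist");s=sense();R=np.array(s["ee_rot"]);T=np.array(s["tcp_pos"])
e=atz(c,(402/1.4286,111.5/1.4286),T[2]+.0303); H=e+.198*R[:,1]; print("edge",e,"hinge est",H,"tcp",T, "in tool",R.T@(H-T))
D=T+R[:,1]*.0; 
def crop(im,x,y,w,h,s):
    a=cv2.resize(im[y:y+h,x:x+w],None,fx=s,fy=s,interpolation=cv2.INTER_CUBIC)
    return a
out=[]
for n in("scene","top"):
    im=cs[n]["color"].copy()
    hu=np.array([H[0],H[1],T[2]-.1266+.081+.049]); u=proj(cs[n],hu); l=proj(cs[n],hu-[0,0,.095]); v=proj(cs[n],[.6415,.164,.12]);print(n,u,l,v)
    m=((u+v)/2).astype(int); x,y=m-[50,40]; a=crop(im,x,y,100,80,5)
    for q,col in((u,(0,255,0)),(l,(0,255,0)),(v,(0,255,255)),(proj(cs[n],[.6415,.164,.025]),(0,255,255))): cv2.circle(a,tuple(((q-[x,y]+.5)*5).astype(int)),2,col,-1)
    out.append(a[:, :400] if 0 else cv2.resize(a,None,fx=.8,fy=.8))
cv2.imwrite("pics/f1.png",np.hstack(out))
```

```text
edge [ 0.6216902  -0.18115379  0.20813449] hinge est [0.63058877 0.01664614 0.20808458] tcp [ 0.62632107 -0.09076409  0.17783449] in tool [ 0.00057948  0.10748588 -0.03027689]
scene [300.80097194 227.02947626] [300.79690511 252.1934137 ] [347.0627872  265.93654739]
top [242.90985471 178.5748452 ] [245.46672778 184.78839772] [196.27425102 178.49028002]
```

View pics/f1.png

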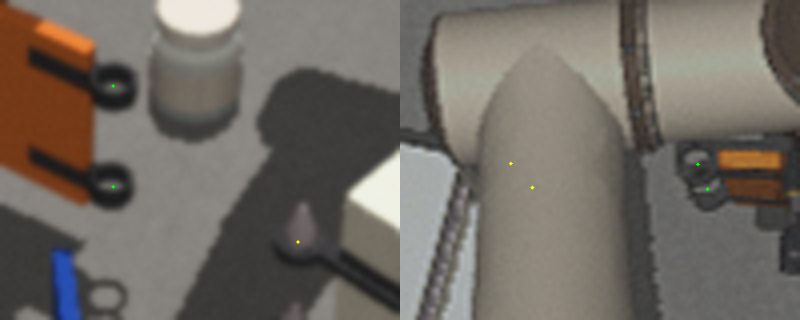

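The predicted knuckle dots (green) sit on the ring centres in both the scene and top crops. The yellow dot sits on the upper pin's shoulder in the scene view, but the arm hides the pins in the top view. Next I move in sideways with the knuckles about 52 mm above the seats.

```bash
python3 -m creep '[[-1,25,0,0,0,0,0],[-1,30,0,0,0,0,0],[-1,30,0,0,0,0,0],[-1,30,0,0,0,0,0],[-1,20,0,0,0,0,0],[0,13,0,0,0,0,0],[0,0,0,0,0,0,0],[0,0,0,0,0,0,0],[0,0,0,0,0,0,0],[0,0,0,0,0,0,0]]'
cat > chk.py <<'E'
import sys
from fit import *
s=sense();R=np.array(s["ee_rot"]);T=np.array(s["tcp_pos"])
H=T+R@[.0006,.1075,0]; print("hinge",H[:2],"err to pin (tool mm)",1e3*(R.T@(np.array([.6415,.164,T[2]])-H)).round(4),"h",T[2]-.1266+.001,s["wrist_force"].round(1),s["moment"].round(2),R.round(4).tolist())
out=[]
for n in("scene","top"):
    im=cs[n]["color"].copy(); zz=T[2]-.1266+.081+.049
    qs=[(proj(cs[n],[H[0],H[1],zz-d]),(0,255,0)) for d in (0,.095)]+[(proj(cs[n],[.6415,.164,z]),(0,255,255)) for z in (.12,.025)]
    m=qs[0][0].astype(int); x,y=m-[36,26]; a=cv2.resize(im[y:y+70,x:x+72],None,fx=5.5,fy=5.5,interpolation=2)
    for q,col in qs: cv2.circle(a,tuple(((q-[x,y]+.5)*5.5).astype(int)),2,col,-1)
    out.append(a)
cv2.imwrite(sys.argv[1],np.hstack(out))
E
python3 chk.py pics/f2.png
```

```text
time_s: 10.1
tcp_pos: [0.6382, 0.057, 0.1778]
ee_rot: [[-0.999, 0.045, -0.0], [0.045, 0.999, -0.0], [0.0, -0.0, -1.0]]
wrist_force: [-0.5, 0.3, -4.6]
gripper_width: 0.132
hinge [0.64247029 0.16466978] err to pin (tool mm) [ 0.9 -0.7  0. ] h 0.052219672427349484 [ 0.9  0.3 -4.4] [ 0.07 -0.01  0.02] [[-0.999, 0.0447, 0.0001], [0.0447, 0.999, 0.0], [-0.0001, 0.0, -1.0]]
```

View pics/f2.png

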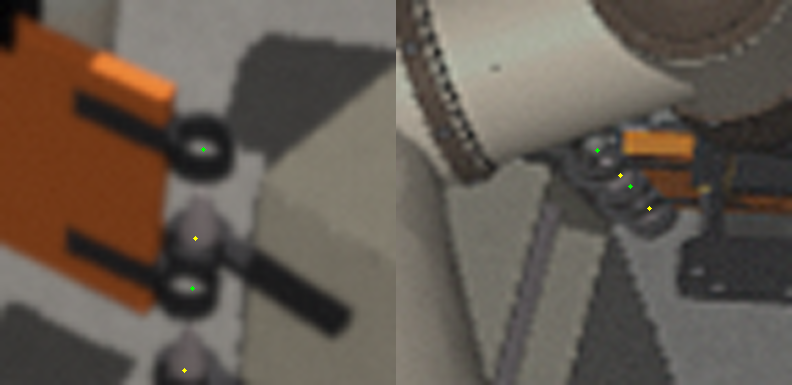

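In the scene crop both rings sit on the pin line to within 1 px: ring x 203 and 190, pin tips 201 and 187. Lowering starts gently.

```bash
python3 -m creep '[[1,-1,3,0,0,0,0],[0,0,4,0,0,0,0],[0,0,4,0,0,0,0],[0,0,4,0,0,0,0],[0,0,4,0,0,0,0],[0,0,4,0,0,0,0],[0,0,4,0,0,0,0],[0,0,4,0,0,0,0],[0,0,0,0,0,0,0],[0,0,0,0,0,0,0]]'
python3 chk.py pics/f3.png
```

```text
time_s: 11.45
tcp_pos: [0.6374, 0.0567, 0.1469]
ee_rot: [[-0.999, 0.044, 0.0], [0.044, 0.999, -0.0], [-0.0, -0.0, -1.0]]
wrist_force: [-0.3, 0.2, -3.7]
gripper_width: 0.133
hinge [0.64154948 0.16411425] err to pin (tool mm) [ 0.  -0.1  0. ] h 0.021432041920193823 [ 0.7  0.3 -4.6] [ 0.07 -0.06 -0.02] [[-0.999, 0.0441, 0.0006], [0.0441, 0.999, 0.0001], [-0.0006, 0.0001, -1.0]]
```

View pics/f3.png

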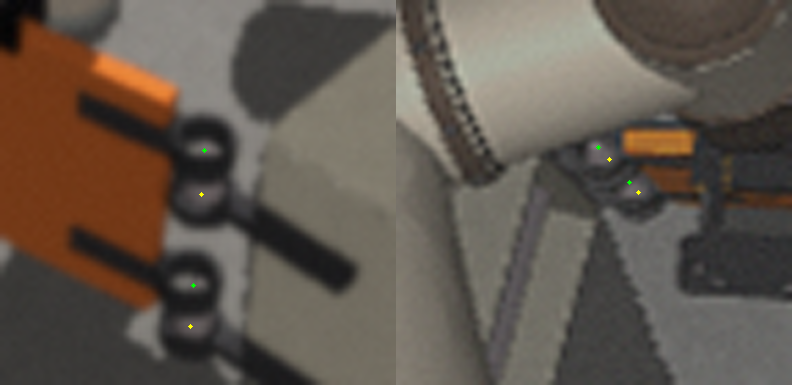

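Both pin tips are now inside their rings (scene (203,150) and (192,284) in the crop), with no contact force. Lowering continues.

```bash
python3 -m creep '[[0,0,2,0,0,0,0],[0,0,2,0,0,0,0],[0,0,2,0,0,0,0],[0,0,2,0,0,0,0],[0,0,2,0,0,0,0],[0,0,2,0,0,0,0],[0,0,2,0,0,0,0],[0,0,2,0,0,0,0],[0,0,1,0,0,0,0],[0,0,0,0,0,0,0]]'
```

```text
time_s: 12.8
tcp_pos: [0.6372, 0.0568, 0.1296]
ee_rot: [[-0.999, 0.044, -0.0], [0.044, 0.999, 0.0], [0.0, 0.0, -1.0]]
wrist_force: [-0.4, 0.5, -6.1]
gripper_width: 0.131
```

```bash
python3 -m creep '[[0,0,1,0,0,0,0],[0,0,0,0,0,0,0],[0,0,1,0,0,0,0],[0,0,0,0,0,0,0],[0,0,1,0,0,0,0],[0,0,0,0,0,0,0],[0,0,1,0,0,0,0],[0,0,0,0,0,0,0],[0,0,0,0,0,0,0],[0,0,0,0,0,0,0]]'
```

```text
time_s: 14.05
tcp_pos: [0.6374, 0.0561, 0.1263]
ee_rot: [[-0.999, 0.044, 0.001], [0.044, 0.999, -0.001], [-0.001, -0.001, -1.0]]
wrist_force: [-0.3, -3.4, 2.3]
gripper_width: 0.13
```

```bash
python3 -m creep '[[0,0,1,0,0,0,0],[0,0,0,0,0,0,0],[0,0,1,0,0,0,0],[0,0,0,0,0,0,0],[0,0,0,0,0,0,0],[0,0,0,0,0,0,0],[0,0,0,0,0,0,0],[0,0,0,0,0,0,0],[0,0,0,0,0,0,0],[0,0,0,0,0,0,0]]'
python3 chk.py pics/f4.png
```

```text
time_s: 15.3
tcp_pos: [0.6379, 0.0561, 0.1252]
ee_rot: [[-0.999, 0.044, 0.002], [0.044, 0.999, -0.001], [-0.002, -0.001, -1.0]]
wrist_force: [-1.6, -4.9, 6.0]
gripper_width: 0.13
hinge [0.6419685  0.16357303] err to pin (tool mm) [ 0.5  0.4 -0.1] h -0.0003916491560785615 [-0.9 -4.9  5.2] [-1.32  0.28  0.07] [[-0.999, 0.0436, 0.0019], [0.0436, 0.999, -0.0008], [-0.0019, -0.0007, -1.0]]
```

View pics/f4.png

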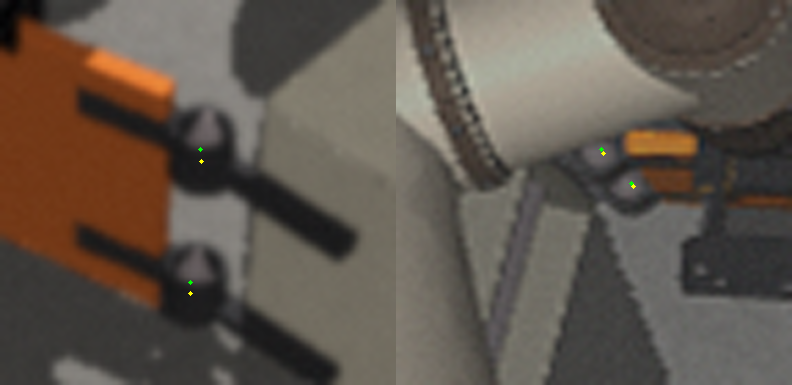

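The pin tips now stand clear above both rings, at (207,108) and (193,248) in the scene crop. That fits a seated knuckle, with about 10 N of downward contact. The sideways force is −5 N, so I ease it in y to check whether it's fully down or just catching.

```bash
python3 -m creep '[[0,-1,0,0,0,0,0],[0,0,0,0,0,0,0],[0,-0.5,0,0,0,0,0],[0,0,0,0,0,0,0],[0,0,1,0,0,0,0],[0,0,0,0,0,0,0],[0,0,0,0,0,0,0],[0,0,0,0,0,0,0],[0,0,0,0,0,0,0],[0,0,0,0,0,0,0]]'
python3 chk.py pics/f5.png
python3 - <<'E'
from h import *
c=capture("scene");a=c["color"][235:305,290:400];b=cv2.resize(a,None,fx=7,fy=7,interpolation=2)
cv2.imwrite("pics/f6.png",b)
E
```

```text
time_s: 16.65
tcp_pos: [0.6384, 0.0555, 0.1247]
ee_rot: [[-0.999, 0.043, 0.003], [0.043, 0.999, 0.0], [-0.003, 0.0, -1.0]]
wrist_force: [-2.0, -3.3, 7.2]
gripper_width: 0.132
hinge [0.64242169 0.16290812] err to pin (tool mm) [1.  1.1 0. ] h -0.0008820794608761376 [-1.7 -3.1  7.2] [-0.67  0.31  0.11] [[-0.9991, 0.0431, 0.0036], [0.0431, 0.9991, 0.0003], [-0.0035, 0.0005, -1.0]]
```

View pics/f6.png

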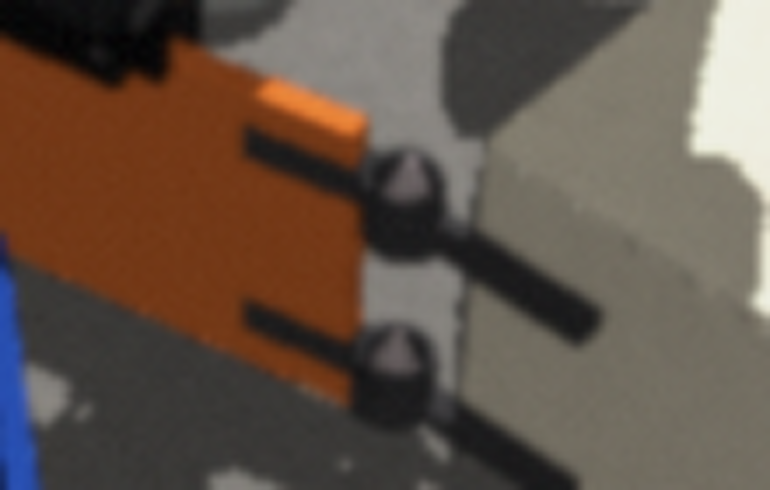

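Both rings rest on their shoulders with the tips exposed, at (410,165) and (398,335) in the crop. The door's bottom is clear, and contact force rises without the rings going lower. Next I release, straight and partly open, then retreat upward.

```bash
python3 -m creep '[[0,0,0,0,0,0,0.5],[0,0,0,0,0,0,0.5],[0,0,0,0,0,0,0.5],[0,0,0,0,0,0,0.5],[0,0,0,0,0,0,0.5],[0,0,0,0,0,0,0.5],[0,0,-10,0,0,0,0.5],[0,0,-30,0,0,0,0.5],[0,0,-50,0,0,0,0.5],[0,0,-50,0,0,0,0.5]]'
python3 -m creep '[[0,-30,-30,0,0,0,0.5],[0,-50,0,0,0,0,0.5],[0,-60,0,0,0,0,0.5],[0,-60,0,0,0,0,0.5],[0,-60,0,0,0,0,0.5],[0,-40,0,0,0,0,0.5],[0,0,0,0,0,0,0.5],[0,0,0,0,0,0,0.5],[0,0,0,0,0,0,0.5],[0,0,0,0,0,0,0.5]]'
python3 - <<'E'
from h import *
o=[]
for n,(x,y,w,h,s) in {"scene":(270,215,130,100,3.8),"top":(160,150,100,130,3)}.items():
    c=capture(n);a=cv2.resize(c["color"][y:y+h,x:x+w],None,fx=s,fy=s,interpolation=2);o.append(cv2.copyMakeBorder(a,0,400-a.shape[0],0,0,cv2.BORDER_CONSTANT))
    print(n,[(np.round(r["xy"]).tolist(),round(r["p"],2)) for k in("panel_mid","jar_mid") for r in find_in(n,k)])
cv2.imwrite("pics/end.png",np.hstack(o)); print(sense()["wrist_force"])
E
```

```text
time_s: 18.05
tcp_pos: [0.6371, 0.055, 0.2651]
ee_rot: [[-0.999, 0.044, 0.001], [0.044, 0.999, -0.0], [-0.001, -0.0, -1.0]]
wrist_force: [0.9, -0.8, 0.2]
gripper_width: 0.497
time_s: 19.3
tcp_pos: [0.6242, -0.2434, 0.2931]
ee_rot: [[-0.999, 0.043, 0.0], [0.043, 0.999, -0.0], [-0.0, -0.0, -1.0]]
wrist_force: [0.2, 0.4, -0.5]
gripper_width: 0.499
scene [([235.0, 184.0], 0.71), ([322.0, 217.0], 0.76)]
top [([358.0, 239.0], 0.59)]
[-0.11223134 -0.6689112  -1.12599262]
```

View pics/end.png

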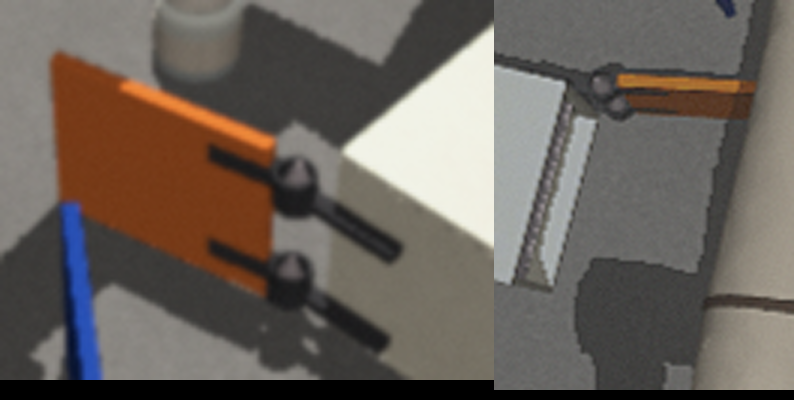

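The door hangs level on both pins, with the pin tips above the rings at (296,170) and (291,265) in the crop. It is standing open and the robot is clear of it, so I hand the job in.

```bash
python3 -c "
from station import finish_job
print(finish_job())"
```

```text
the job is handed in; nothing more can be done
None
```

The amber door is back on the cabinet, with both knuckles down on their hinge pins and the door standing about 90° open. I pinched it at mid-width of its top edge, lifted it out of the rack and brought it in sideways about 52 mm above the seats. I lowered it until contact and let go only then. The job was handed in at about 19.5 s.

**Final checks:**
- **Seating:** the last scene picture shows both rings down on their shoulders with the pin tips standing out above them, and the leaf level. Before release the knuckles measured about 1 mm below the estimated seat height, and the push-down force was about 12 N.
- **Robot clear:** the gripper ended well away from the door, with the wrist force near zero.
- **Panel and jar:** the networks found the panel within 5 px of where it started in the scene view and at the same place in the top view. They found the jar within 4 px in the scene view only; in the final top view it wasn't reported, probably because the arm hid it.

**Disagreements:**
- **Top-camera pin reading:** my first reading of the upper pin there was about 3 px off the fitted position. The scene and wrist cameras agreed with each other, so I used those, and the knuckles went on without catching.
- **Sideways force:** there was about 5 N of side force when the knuckles seated, which fell to about 3 N after I eased the door 1.5 mm.

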